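# Put the bench wire winder into gear and bring its catch pin to the top

## Task

Put the bench winder into gear: tip its ball-ended lever over from the handwheel side towards the spool side, let it fall by its own weight without forcing it, and rock the handwheel gently until the teeth drop in and the lever lies fully home. Then, with the winder in gear, turn the handwheel until the catch pin on the wooden spool stands straight up, ready for the next wire, and let go. Do not turn the spool or toothed sleeve by touching them, and leave the jar, the lid and the pliers where they are.

Things in the scene. Friction and masses are not known exactly. Their poses are not given: they have to be found in the camera images.
- winder: Green bench winder, bolted down. Base 170 (its x) by 370 (its y) by 20 mm; origin at the centre of the underside, on the table; z up. All turning parts share one level axis along its y, 110 mm up at x = 0: handwheel at y = +150, toothed hub, sliding sleeve, spool at y = -105. Bearing blocks at y = 77 to 99 and -57 to -35, 135 mm high. Lever bracket at x = -73 to -59, |y| under 25, 145 mm high.
- wheel_centre (a point): Centre of the handwheel, on the axis, 110 mm above the table; a fixed point with the winder's axes. The wheel is a solid aluminium disc, 65 mm radius, 14 mm thick along the winder's y (136 mm from origin to its inner face), rim free all round: the top, 175 mm up, can be pinched across the 14 mm from above and drawn along its arc.
- handwheel (a joint): Angle of handwheel from the shaft (rad); grows as the wheel's top goes to winder +x. Its angle in the room is this + joint shaft. Six teeth: tooth on tooth at 0 and each 1.047; tooth to gap at 0.524 and each 1.047 from there, meshing within 0.12 of that. Meshed: play of 0.13 either way, then it carries the shaft along. Out of gear it turns lightly (0.03 N m). Starts within -0.3 to 0.3.
- shaft (a joint): Angle of the shaft with spool, pin and sleeve (rad). 0: catch pin straight up; grows as the pin's top goes to winder +x. Friction (0.2 N m) holds it where it is left. It starts between -1.4 and -0.6, so in gear the wheel's top must be drawn to the winder's +x.
- lever (a joint): Gear lever angle (rad); hinge along winder x, at x = -51, y = 0, 135 mm up. 0: out of gear, leaning 0.15 to the handwheel (+y), on its stop. Grows as the ball goes to -y. Upright at 0.15; past that it falls by its own weight (0.34 kg). Tooth on tooth it stops near 0.38, pressing lightly (15 N more on the ball is forcing it); when teeth meet gaps it falls home, 0.66.
- lever_ball (a point): Centre of the 36 mm steel ball at the lever's end, 120 mm from the hinge (about 254 mm above the table), on a 12 mm rod; moves with the lever. It can be pinched or pushed.
- spool: Plain wooden spool fixed on the shaft; origin on the axis at the winder's y = 0. Two 92 mm flanges at y = -134 to -127 and -83 to -76, a 48 mm core between. One 8 mm steel catch pin sticks radially out of the core at y = -105. Not to be touched.
- pin_tip (a point): Outer end of the catch pin, 72 mm from the axis; turns with the spool.
- sleeve: Sliding steel sleeve with six teeth, 70 mm across, keyed to the shaft and moved by the lever; origin on the axis, at the winder's y = 0 when out of gear and y = about +16 mm when home. Not to be touched.
- hub_teeth: Steel hub with six teeth on the handwheel's inner end, 70 mm across; turns with the handwheel. Origin on the axis at the winder's y = 0.
- bead_jar: Bystander: closed glass jar of beads, 68 mm across, 101 mm high; origin under its centre.
- jar_lid: Bystander: upturned plastic jar lid, 72 mm across, 14 mm high; origin under its centre.
- pliers: Bystander: small pliers lying flat, 160 mm long, 10 mm high; origin under the pivot, jaws to +x.

How it is judged:
By the outcome, as a careful person would: the job done as asked, in the order asked, and still so for the second after the job is handed in, with the robot touching nothing.
It also fails if it takes over 64 s, if anything falls off the work surface, if the arm or the gripper's body presses on something with over 40 N, if the wrist force passes 120 N, or if a joint passes its speed limit or range.

## Robot

A 6-joint arm with a two-finger parallel gripper is mounted at the origin on the work surface. World frame = base frame: x ahead of the robot, y to its left, z up, the work surface at z = 0. Lengths are in m, angles in degrees, forces in N, time in s.
With the tool pointing down it reaches from about 0.375 to 0.9 m from the base axis. Payload 3.1 kg.
Tool frame: the origin (TCP) lies at the centre of the arm's flange, where the gripper is bolted on; the fingertips stand 182 mm ahead of it and the grasp point (between the pads) lies 164 mm ahead of it; x points along the fingers, z is the direction in which the jaws open and shut, and the axes are right-handed (so a half turn about x gives the same grasp; the last joint's range is limited). The gripper opens to 87 mm and grips with 3 to 60 N. Pads are 19 mm wide; open, the fingers measure 117 mm over their backs; the gripper's body (75 mm by 190 mm) begins 51 mm behind the grasp point.
Start: joints at [-80.357, 30.224, 82.088, -0, 67.689, -10.227], TCP at [0.212, -0.588, 0.405] pointing down, gripper open.
Joint ranges: [-176.69, 176.69], [-43.24, 126.21], [12.49, 139.97], [-82, 262], [0, 151.66], [-163.58, 163.58]. Speed limits (degrees/s): [159.86, 159.86, 180, 180, 180, 180].

## Interface

Orientations are given as a 3x3 rotation matrix whose columns are the frame's x, y, z axes.
In Python, from rig import bot gives the robot as it stands.
- The arm moves only by the shell command python3 -m crank 'ROWS' [OPENING]. ROWS is JSON, a list of rows, each an object with "offset": the shift along the tool's x, y, z in m, a list of three; "spin": the turn about the tool's x in rad. A call has 1 to 12 rows; each row shifts and turns the commanded pose from where the row before left it, along the tool's axes as they then stand; what a row does not reach is not made up. A row lasts 1/10 s, in which the tool goes at most 50 mm and 8.59 degrees, less where a joint would pass 70% of its speed; a pose out of reach is approached as far as the arm can. A call is refused whole if a number of a shift passes 0.05 or a number of a turn 0.15, either way. A call with a gripper value outside its range is refused whole. OPENING is the finger opening in m, from 0 to 0.087, set as the call begins (- or left out, the last holds). The fingers move at their own pace and stop on an object; the grip force is fixed at half the most. Time passes only in rows, so rows that do not move let the fingers close. It gives the time, the measured TCP pose, the force and the opening at its end, in the units of the state.
- bot.read_state(): the state, without advancing time (a new reading comes with each control period).
- bot.capture(name): name is "side" or "top" or "wrist"; returns a dict with "pixels" (384x512x3 uint8, blue, green, red), "depth" (384x512 float32, m along the optical axis (not along the pixel's ray), 0 where there is no reading), "K" (3x3 intrinsics, pixels), "world_to_cam" (4x4, takes a point from world to camera coordinates). Camera axes: x right, y up, looking along -z (the intrinsics and any distortion apply to the point x, -y, -z); pixel columns grow to the right and rows downward; lengths in m; the calibration is good to about 2 mm. A picture is of the moment at which its call begins.
- bot.hand_in(): hands the job in, once; it reports no verdict.
Trained networks look in a picture, given as the dict that the camera call returned (one of the last four; its "shot" number tells which), for a name from the list of things; names that differ only in an ending like _2 or _b are one class to them, and where a whole thing is asked for, a point or a joint stands for the part that bears it (a point fixed in the world has none). Each returns a list of dicts, best first, with "p" (0 to 1); they miss things now and then, are a little off and sometimes report something else, mostly with a low value. They report only what shows in the picture. A call takes as long as a camera call.
- bot.regions_of(label, picture): "region" (384x512 bool, what is visible of it) and "extent" ([centre column, centre row, width, height] in pixels, round what is visible of it).
The state is a dict: "time_s": time; "joint_positions": joint angles; "qvel": joint speeds; "tau": joint torques, N m; "position": TCP position; "tcp_rot": TCP orientation; "force": force on the tool from outside, world axes, zero at the start; "moment": the same for the moment, N m; "opening": opening from 0.0 (shut) to 1.0 (fully open).
Only numpy, scipy, OpenCV 4.12 (cv2) and the standard library are available. Lean on these libraries where they do the work, as an engineer would, in place of code of your own. Each camera call takes 0.05 s, during which the arm holds its last target.

## Working session

There is one attempt and no reset: what is moved stays moved. The work goes in short steps, Python scripts to look and compute and a shell command to move; the robot and the scene stay as the last step left them, time stands still between calls to the robot, and variables do not carry over. Pictures are saved under pics/ and viewed, and the job is handed in when it is done.

```bash
ls; mkdir -p pics; cat > h.py <<'E'
import numpy as np, cv2
from rig import bot
def cap(n,fn=None):
    c=bot.capture(n)
    if fn: cv2.imwrite('pics/'+fn,c['pixels'])
    return c
def w2p(c,P):
    P=np.atleast_2d(P); M=c['world_to_cam']; q=P@M[:3,:3].T+M[:3,3]
    q=q*[1,-1,-1]; u=q@c['K'].T; return u[:,:2]/u[:,2:]
def cloud(c):
    d=c['depth']; h,w=d.shape; u,v=np.meshgrid(np.arange(w),np.arange(h)); K=c['K']
    x=(u-K[0,2])/K[0,0]*d; y=(v-K[1,2])/K[1,1]*d
    q=np.stack([x,-y,-d],-1); M=np.array(c['world_to_cam']); 
    P=(q-M[:3,3])@M[:3,:3]; P[d==0]=np.nan; return P
E
python3 - <<'E'
from h import *
np.set_printoptions(precision=4,suppress=True)
s=bot.read_state(); print(s)
for n in ['top','side']:
    c=cap(n,n+'0.png'); P=cloud(c); print(n,c['K'],c['world_to_cam'], [k for k in c])
    for l in ['winder','handwheel','lever_ball','spool','pin_tip','sleeve','bead_jar','jar_lid','pliers']:
        r=bot.regions_of(l,c)
        for a in r[:2]:
            m=a['region']; print(l,round(a['p'],2),np.round(a['extent']),np.nanmedian(P[m],0),np.nanmin(P[m],0),np.nanmax(P[m],0))
E
```

```text
pics
{'time_s': 0.0, 'joint_positions': array([-80.3558,  30.2788,  82.155 ,  -0.0006,  67.6857, -10.2265]), 'qvel': array([-0.003 ,  0.0324,  0.0705,  0.1016,  0.0092, -0.0556]), 'tau': array([ -0.0018, -44.0044, -17.6592,   0.0631,   0.0583,  -0.0002]), 'position': array([ 0.2124, -0.5874,  0.4038]), 'tcp_rot': array([[-0.0004,  0.9405,  0.3399],
       [ 0.0021,  0.3399, -0.9405],
       [-1.    ,  0.0004, -0.0021]]), 'force': array([ 0.2155, -1.0725,  0.695 ]), 'moment': array([-0.0201,  0.0312,  0.0067]), 'opening': 0.9987289658159403}
top [[358.0607   0.     260.7128]
 [  0.     358.0607 192.375 ]
 [  0.       0.       1.    ]] [[ 0.0074 -1.      0.0001 -0.1057]
 [ 0.9828  0.0073  0.1844 -0.6538]
 [-0.1844 -0.0013  0.9829 -0.9214]
 [ 0.      0.      0.      1.    ]] ['pixels', 'depth', 'K', 'world_to_cam', 'shot']
winder 0.73 [266. 242. 138.  74.] [ 0.5234 -0.1135  0.0216] [ 0.4225 -0.3082  0.0132] [0.6361 0.0759 0.2749]
lever_ball 0.66 [266. 258.  17.  19.] [ 0.4787 -0.1071  0.2661] [ 0.4622 -0.1306  0.018 ] [ 0.505  -0.0901  0.2749]
spool 0.98 [310. 233.  26.  47.] [ 0.5416 -
[... 1440 characters left out ...]
0523] [0.5026 0.0288 0.273 ]
spool 0.59 [216. 256.  52.  52.] [ 0.5384 -0.2455  0.126 ] [ 0.4854 -0.2668  0.0003] [ 0.6391 -0.0255  0.1578]
pin_tip 0.65 [218. 259.  55.  52.] [ 0.5385 -0.2456  0.1264] [ 0.4886 -0.2668 -0.0012] [ 0.6325 -0.003   0.1578]
sleeve 0.62 [201. 230.  35.  29.] [ 0.5191 -0.1256  0.1309] [ 0.4929 -0.1355  0.0875] [ 0.5626 -0.0636  0.1472]
bead_jar 0.83 [282. 247.  33.  53.] [ 0.6979 -0.1679  0.0676] [ 0.6717 -0.1802  0.0004] [ 0.7751 -0.0759  0.1043]
jar_lid 0.69 [253. 237.  29.  21.] [ 0.6881 -0.0142  0.0048] [ 0.6564 -0.0623 -0.0015] [0.7233 0.0346 0.0176]
pliers 0.94 [292. 358.  70.  52.] [ 0.6184 -0.4237  0.0088] [ 0.5896 -0.4859 -0.0006] [ 0.6825 -0.3454  0.0142]
```

```bash
python3 - <<'E'
import cv2,numpy as np
a=cv2.imread('pics/top0.png')[150:310,160:420]; b=cv2.imread('pics/side0.png')[140:350,90:350]
cv2.imwrite('pics/a.png',cv2.resize(a,None,fx=3,fy=3,interpolation=2)); cv2.imwrite('pics/b.png',cv2.resize(b,None,fx=2.8,fy=2.8,interpolation=2))
E
```

```text
(no output)
```

View pics/a.png

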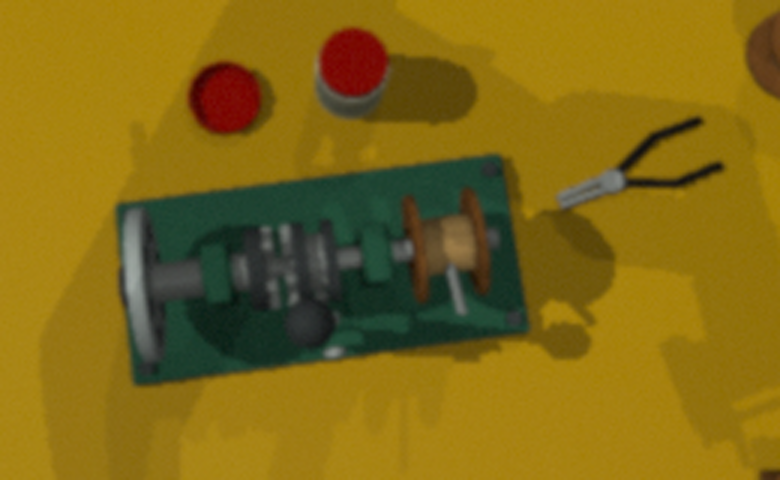

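View pics/b.png

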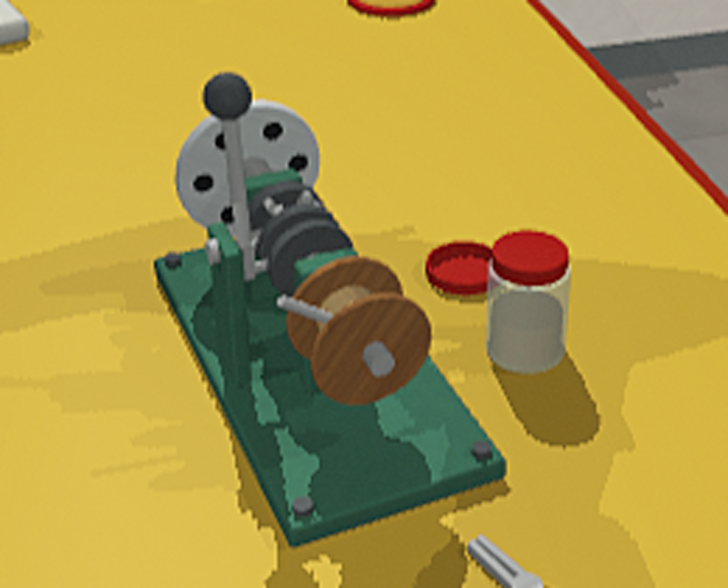

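```bash
cat >> h.py <<'E'
def onplane(c,uv,z):
    M=np.array(c['world_to_cam']);R=M[:3,:3];o=-R.T@M[:3,3]
    K=c['K'];d=np.array([(uv[0]-K[0,2])/K[0,0],-(uv[1]-K[1,2])/K[1,1],-1])@R
    return o+d*(z-o[2])/d[2]
E
python3 - <<'E'
from h import *
from scipy.optimize import least_squares
np.set_printoptions(precision=4,suppress=True)
c=cap('top');P=cloud(c)
# corner fit
cs=[(118,205),(500,155),(527,330),(136,382)]
# winder corners: (x,y): tl=(+x,+y), tr=(+x,-y), br=(-x,-y), bl=(-x,+y)
L=np.array([[.085,.185],[.085,-.185],[-.085,-.185],[-.085,.185]])
W=np.array([onplane(c,(u/3+160-.33,v/3+150-.33),.02)[:2] for u,v in cs]); print(W)
def f(p):
    C,S=np.cos(p[2]),np.sin(p[2]); return (L@np.array([[C,S],[-S,C]])+p[:2]-W).ravel()
r=least_squares(f,[.52,-.11,0]);print(r.x,np.degrees(r.x[2]),r.fun*1000)
# side check
s=cap('side');Q=cloud(s)
for PP in (P,Q):
  p=r.x;C,S=np.cos(p[2]),np.sin(p[2]);X=PP-[p[0],p[1],0];x=X[...,0]*C+X[...,1]*S;y=-X[...,0]*S+X[...,1]*C;z=PP[...,2]
  m=(abs(x)<.075)&(y>.12)&(y<.18)&(z>.05)&(z<.2)
  print('wheel n',m.sum(),[np.percentile(v[m],[2,25,50,75,98]) for v in (x,y,z)])
  mb=(abs(x)<.1)&(abs(y)<.05)&(z>.235)&(z<.3)
  v=np.stack([x,y,z],-1)[mb]
  g=least_squares(lambda q:np.linalg.norm(v-q,axis=1)-.018,[-.05,.018,.254],loss='soft_l1',f_scale=.002);print('ball',mb.sum(),g.x)
  ms=(abs(x)<.06)&(y>-.15)&(y<-.06)&(z>.125)&(z<.2)
  print('spool',ms.sum(),[np.percentile(v[ms],[2,50,98]) for v in (x,y,z)])
E
```

```text
[[ 0.5873  0.0727]
 [ 0.6376 -0.2878]
 [ 0.4746 -0.3083]
 [ 0.4254  0.0499]]
[ 0.5312 -0.1184  0.1368] 7.838138382506569 [ 2.8764  3.7965  3.0421 -2.2781 -2.3758 -4.9109 -3.5427  3.3925]
wheel n 660 [array([-0.0602, -0.0241, -0.0026,  0.0191,  0.0566]), array([0.1233, 0.144 , 0.1448, 0.1519, 0.1695]), array([0.0743, 0.1222, 0.1406, 0.1656, 0.175 ])]
ball 223 [-0.0513  0.0191  0.2536]
spool 572 [array([-0.0511, -0.0039,  0.0375]), array([-0.1314, -0.1045, -0.0746]), array([0.1255, 0.1346, 0.1565])]
wheel n 1231 [array([-0.0634, -0.0411, -0.0085,  0.024 ,  0.0565]), array([0.1316, 0.1442, 0.1455, 0.1469, 0.1537]), array([0.0707, 0.1088, 0.1278, 0.1471, 0.1705])]
ball 252 [-0.0523  0.0202  0.2538]
spool 1004 [array([-0.0512, -0.0065,  0.0347]), array([-0.1334, -0.1057, -0.0763]), array([0.1257, 0.1389, 0.1555])]
```

```bash
python3 - <<'E'
from h import *
from scipy.optimize import least_squares
np.set_printoptions(precision=4,suppress=True)
p=[.5312,-.1184,.1368]
for n in('side','top'):
  c=cap(n);PP=cloud(c)
  M=np.array(c['world_to_cam']);print(n,'cam',-M[:3,:3].T@M[:3,3])
  C,S=np.cos(p[2]),np.sin(p[2]);X=PP-[p[0],p[1],0];x=X[...,0]*C+X[...,1]*S;y=-X[...,0]*S+X[...,1]*C;z=PP[...,2]
  m=(abs(x)<.075)&(y>.13)&(y<.165)&(z>.05)&(z<.2)&(np.hypot(x,z-.11)>.03)
  A=np.c_[x[m],z[m]-.11,np.ones(m.sum())];yy=y[m]
  for i in range(5):
    k=np.linalg.lstsq(A,yy,rcond=None)[0];e=abs(A@k-yy)<.003;A=A[e];yy=yy[e]
  print('plane',k,len(yy))
  t=m&(z>.165)
  print('rim',np.sort(y[t])[::6],'z',np.sort(z[t])[-20::4])
  # rim circle extent
  r=np.hypot(x[m],z[m]-.11);print('x range inner',x[m].min(),x[m].max())
  for R in bot.regions_of('pin_tip',c)[:1]:
    mm=R['region']&(np.hypot(x,z-.11)>.05)&(z>.06)
    print('pin',np.c_[x[mm],y[mm],z[mm]][:30], np.degrees(np.median(np.arctan2(x[mm],z[mm]-.11))))
  mm=(np.hypot(x,z-.11)>.05)&(np.hypot(x,z-.11)<.075)&(abs(y+.105)<.012)&(z>.05)
  a=np.arctan2(x[mm],z[mm]-.11);print('pin2',mm.sum(),np.median(a),np.c_[x[mm],y[mm],z[mm]][::4])
E
```

```text
side cam [ 0.3626 -0.9815  0.6971]
plane [-0.001   0.0004  0.1456] 855
rim [0.1408 0.1429 0.1437 0.1443 0.1451 0.1453 0.1458 0.1469 0.1474 0.1484
 0.1494 0.1529 0.1557 0.1594] z [0.1719 0.1725 0.1731 0.1736 0.1748]
x range inner -0.06675958428803903 0.06139663351351421
pin [[-0.0572 -0.1005  0.1549]
 [-0.0561 -0.1035  0.1566]
 [-0.0596 -0.1013  0.1538]
 [-0.0582 -0.1033  0.1547]
 [-0.0571 -0.1063  0.1563]
 [-0.0544 -0.1042  0.1541]
 [-0.0526 -0.1049  0.1541]
 [-0.0497 -0.1022  0.1515]
 [-0.0598 -0.1016  0.1517]
 [-0.0591 -0.1058  0.1542]
 [-0.057  -0.1055  0.1534]
 [-0.0554 -0.1068  0.1538]
 [-0.0535 -0.1073  0.1535]
 [-0.0508 -0.1052  0.1514]
 [-0.0481 -0.103   0.1492]
 [-0.0462 -0.1036  0.1489]
 [-0.0429 -0.0998  0.1455]
 [-0.0611 -0.1054  0.1522]
 [-0.0596 -0.1073  0.1529]
 [-0.0575 -0.1068  0.152 ]
 [-0.0554 -0.1065  0.1512]
 [-0.0527 -0.1045  0.1491]
 [-0.0519 -0.1084  0.1514]
 [-0.0492 -0.1062  0.1491]
 [-0.0472 -0.1063  0.1487]
 [-0.0451 -0.1063  0.148 ]
 [-0.0426 -0.1049  0.1464]
 [-0.0389 -0.1     0.1421]
 [-0.0567 -0.104   0.1476]
 [-0.0553 -0.106   0.1484]] -52.50460466490
[... 953 characters left out ...]
6]
 [-0.0458 -0.1003  0.1469]
 [-0.0461 -0.1026  0.1477]
 [-0.0465 -0.1044  0.1521]
 [-0.0485 -0.102   0.1494]
 [-0.0488 -0.1038  0.1535]
 [-0.0491 -0.1071  0.1474]
 [-0.0509 -0.1014  0.1514]
 [-0.0512 -0.1037  0.152 ]
 [-0.0515 -0.1062  0.1513]
 [-0.0532 -0.1005  0.1546]
 [-0.0535 -0.1032  0.1524]
 [-0.0539 -0.1053  0.1546]
 [-0.0556 -0.1009  0.1496]
 [-0.0559 -0.1028  0.1527]
 [-0.0562 -0.1049  0.1546]
 [-0.0582 -0.1023  0.1536]
 [-0.0585 -0.1049  0.152 ]] -50.746897129290815
pin2 27 -0.8874246767441543 [[-0.0386 -0.1021  0.1423]
 [-0.0417 -0.1061  0.1455]
 [-0.0458 -0.1003  0.1469]
 [-0.0488 -0.1038  0.1535]
 [-0.0515 -0.1062  0.1513]
 [-0.0556 -0.1009  0.1496]
 [-0.0579 -0.1     0.1529]]
```

```bash
python3 -m crank '[{"offset":[-0.04,0,0],"spin":0.105},{"offset":[-0.04,0,0],"spin":0.105},{"offset":[0,0.02,-0.028],"spin":0},{"offset":[0,0.02,-0.028],"spin":0},{"offset":[0,0.02,-0.028],"spin":0},{"offset":[0,0.02,-0.028],"spin":0},{"offset":[0,0.02,-0.028],"spin":0},{"offset":[0,0.02,-0.028],"spin":0},{"offset":[0,0.02,-0.028],"spin":0},{"offset":[0,0.02,-0.028],"spin":0},{"offset":[0,0.02,-0.028],"spin":0},{"offset":[0,0.02,-0.028],"spin":0}]' 0.087
cat >> h.py <<'E'
ORG=np.array([.5295,-.1171,0]);YAW=.1368
RW=np.array([[np.cos(YAW),-np.sin(YAW),0],[np.sin(YAW),np.cos(YAW),0],[0,0,1]])
def tow(P): return (np.asarray(P)-ORG)@RW
def st():
    s=bot.read_state(); print('t',s['time_s'],'tcp_w',np.round(tow(s['position']),4),'F_w',np.round(s['force']@RW,1),'open',round(s['opening'],3)); print('z/y axes w',np.round(s['tcp_rot'].T@RW,3)[1:].tolist())
E
python3 -c "
from h import *;st()"
```

```text
time_s: 2.5
position: [0.3728, -0.2817, 0.485]
tcp_rot: [[0.0, 0.991, 0.136], [-0.0, 0.136, -0.991], [-1.0, 0.0, 0.0]]
force: [0.8, -0.1, 0.5]
opening: 0.997
t 2.5 tcp_w [-0.1777 -0.1417  0.485 ] F_w [ 0.8 -0.2  0.5] open 0.997
z/y axes w [[1.0, -0.0, 0.0], [-0.0, -1.0, 0.0]]
```

```bash
python3 -m crank '[{"offset":[0,0.021,-0.0266],"spin":0},{"offset":[0,0.021,-0.0266],"spin":0},{"offset":[0,0.021,-0.0266],"spin":0},{"offset":[0,0.021,-0.0266],"spin":0},{"offset":[0,0.021,-0.0266],"spin":0},{"offset":[0,0.021,-0.0266],"spin":0},{"offset":[0,0,0],"spin":0},{"offset":[0,0,0],"spin":0}]'
python3 - <<'E'
from h import *
st();c=cap('side');cv2.imwrite('pics/s1.png',cv2.resize(c['pixels'][60:330,60:380],None,fx=2,fy=2,interpolation=2))
E
```

```text
time_s: 3.3
position: [0.4755, -0.1073, 0.4848]
tcp_rot: [[-0.0, 0.99, 0.138], [-0.001, 0.138, -0.99], [-1.0, -0.0, 0.001]]
force: [0.9, -0.2, 0.1]
opening: 1.004
t 3.3 tcp_w [-0.0521  0.0171  0.4848] F_w [ 0.9 -0.3  0.1] open 1.004
z/y axes w [[1.0, 0.002, -0.0], [0.002, -1.0, 0.001]]
```

View pics/s1.png

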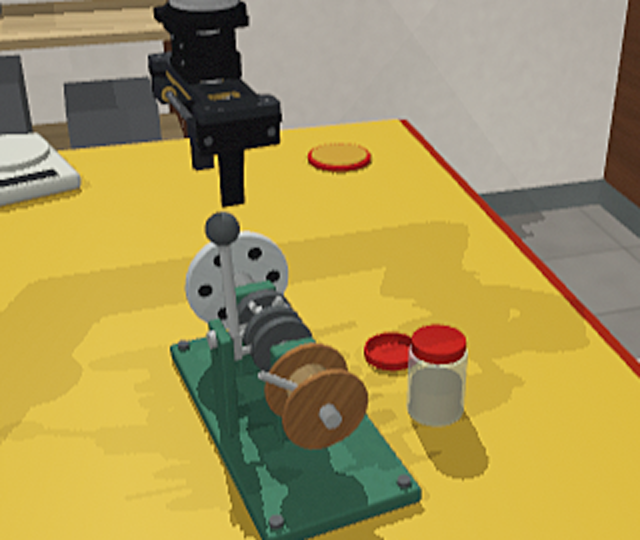

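```bash
python3 -m crank '[{"offset":[0.02,0,0],"spin":0},{"offset":[0.02,0,0],"spin":0},{"offset":[0.018,0,0],"spin":0},{"offset":[0,0,0.01],"spin":0},{"offset":[0,0,0.008],"spin":0},{"offset":[0,0,0.006],"spin":0},{"offset":[0,0,0.005],"spin":0},{"offset":[0,0,0.005],"spin":0},{"offset":[0,0,0.005],"spin":0},{"offset":[0,0,0.004],"spin":0},{"offset":[0,0,0.003],"spin":0},{"offset":[0,0,0],"spin":0}]'
python3 - <<'E'
from h import *
st();c=cap('side');cv2.imwrite('pics/s2.png',cv2.resize(c['pixels'][90:330,90:350],None,fx=2.4,fy=2.4,interpolation=2))
E
```

```text
time_s: 4.55
position: [0.4819, -0.1537, 0.4267]
tcp_rot: [[0.0, 0.991, 0.136], [-0.0, 0.136, -0.991], [-1.0, 0.0, 0.0]]
force: [0.0, 0.1, -0.3]
opening: 1.0
t 4.55 tcp_w [-0.0522 -0.0298  0.4267] F_w [ 0.   0.1 -0.3] open 1.0
z/y axes w [[1.0, -0.0, 0.0], [-0.0, -1.0, 0.0]]
```

View pics/s2.png

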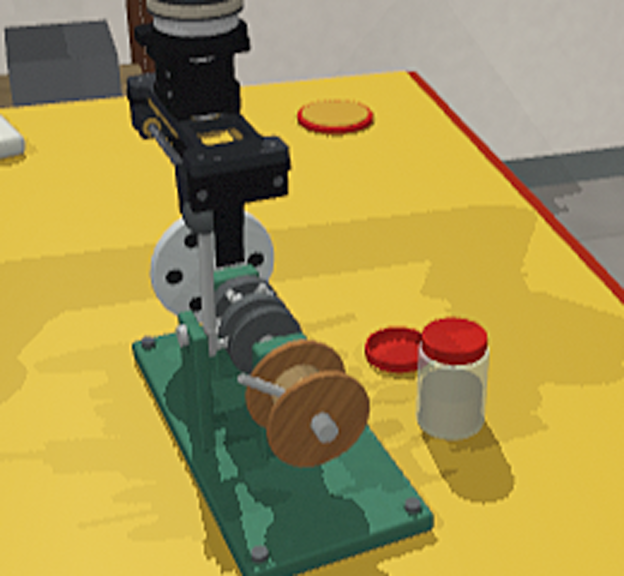

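```bash
cat >> h.py <<'E'
def lever(c):
    W=tow(cloud(c));x,y,z=W[...,0],W[...,1],W[...,2]
    m=(abs(x+.051)<.010)&(abs(y)<.1)&(z>.16)&(z<.232)
    a=-np.arctan2(y[m],z[m]-.135)
    mb=(abs(x+.051)<.03)&(abs(y)<.12)&(z>.2)&(z<.3)
    return m.sum(), np.round(np.percentile(a,[10,50,90]),3)+.15 if m.sum() else None
E
python3 - <<'E'
from h import *
for n in('side','top'):
    c=cap(n); print(n,lever(c)); r=bot.regions_of('lever_ball',c); W=tow(cloud(c))
    for a in r[:2]: print(a['p'],a['extent'],np.nanmedian(W[a['region']],0))
E
```

```text
side (np.int64(171), array([0.232, 0.28 , 0.344]))
0.72 [174.6, 207.9, 16.8, 63.5] [-0.05262449 -0.00813652  0.19503299]
top (np.int64(0), None)
0.27 [307.5, 220.8, 26.2, 20.7] [ 0.02031037 -0.12714275  0.13304778]
```

```bash
python3 -m crank '[{"offset":[0,0,0.005],"spin":0},{"offset":[0,0,0.005],"spin":0},{"offset":[0,0,0],"spin":0},{"offset":[0,0,0],"spin":0},{"offset":[0,0,0],"spin":0}]'
python3 - <<'E'
from h import *
st()
for n in('side',):
    c=cap(n); print(n,lever(c))
E
```

```text
time_s: 5.3
position: [0.4831, -0.1633, 0.4267]
tcp_rot: [[-0.0, 0.991, 0.136], [0.0, 0.136, -0.991], [-1.0, -0.0, -0.0]]
force: [0.2, -0.3, -0.2]
opening: 0.996
t 5.3 tcp_w [-0.0523 -0.0395  0.4267] F_w [ 0.2 -0.3 -0.2] open 0.996
z/y axes w [[1.0, -0.0, -0.0], [-0.0, -1.0, -0.0]]
side (np.int64(153), array([0.4  , 0.436, 0.503]))
```

```bash
python3 -m crank '[{"offset":[-0.03,0,0],"spin":0},{"offset":[-0.03,0,0],"spin":0},{"offset":[0,0.004,-0.032],"spin":0},{"offset":[0,0.004,-0.032],"spin":0},{"offset":[0,0.004,-0.032],"spin":0},{"offset":[0,0.004,-0.032],"spin":0},{"offset":[0,0.004,-0.032],"spin":0},{"offset":[0,0.003,-0.0295],"spin":0},{"offset":[0,0,0],"spin":0},{"offset":[0,0,0],"spin":0}]' 0.05
python3 - <<'E'
from h import *
st()
for n in('side','top'):
    c=cap(n); print(n,lever(c))
    if n=='side':cv2.imwrite('pics/s3.png',cv2.resize(c['pixels'][90:330,90:350],None,fx=2.4,fy=2.4,interpolation=2))
    else: cv2.imwrite('pics/t3.png',cv2.resize(c['pixels'][150:310,160:420],None,fx=3,fy=3,interpolation=2))
E
```

```text
time_s: 6.35
position: [0.4799, 0.028, 0.4868]
tcp_rot: [[0.0, 0.99, 0.138], [-0.001, 0.138, -0.99], [-1.0, 0.0, 0.001]]
force: [-0.1, -0.9, 0.1]
opening: 0.575
t 6.35 tcp_w [-0.0293  0.1505  0.4868] F_w [-0.2 -0.9  0.1] open 0.575
z/y axes w [[1.0, 0.002, 0.0], [0.002, -1.0, 0.001]]
side (np.int64(148), array([0.398, 0.432, 0.495]))
top (np.int64(26), array([0.229, 0.288, 0.32 ]))
```

View pics/s3.png

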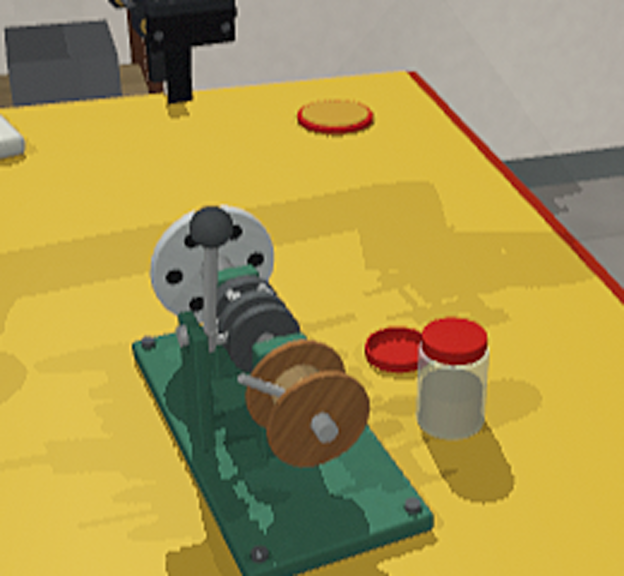

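View pics/t3.png

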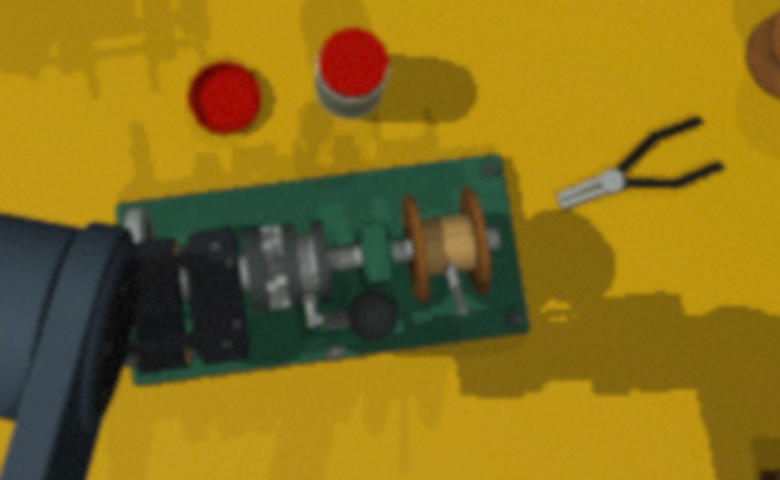

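```bash
python3 -m crank '[{"offset":[0.034,0,0],"spin":0},{"offset":[0.034,0,0],"spin":0},{"offset":[0.034,0,0],"spin":0},{"offset":[0.034,0,0],"spin":0},{"offset":[0.034,0,0],"spin":0},{"offset":[0,0,0],"spin":0},{"offset":[0,0,0],"spin":0}]' 0.05
python3 - <<'E'
from h import *
st()
c=cap('wrist');cv2.imwrite('pics/w4.png',c['pixels'])
W=tow(cloud(c));x,y,z=W[...,0],W[...,1],W[...,2]
m=(z>.13)&(z<.19)&(y>.13)&(y<.17)&(abs(x)<.07)
if m.sum(): print(m.sum(),np.percentile(y[m],[1,5,50,95,99]),z[m].max())
E
```

```text
time_s: 7.15
position: [0.4805, 0.0266, 0.3168]
tcp_rot: [[-0.001, 0.991, 0.135], [0.0, 0.135, -0.991], [-1.0, -0.001, -0.0]]
force: [1.0, 0.3, 0.3]
opening: 0.578
t 7.15 tcp_w [-0.029   0.1491  0.3168] F_w [1.1 0.1 0.3] open 0.578
z/y axes w [[1.0, -0.002, -0.001], [-0.002, -1.0, -0.0]]
5077 [0.14464031 0.14524346 0.15133622 0.15756491 0.15833005] 0.17628010431019803
```

View pics/w4.png

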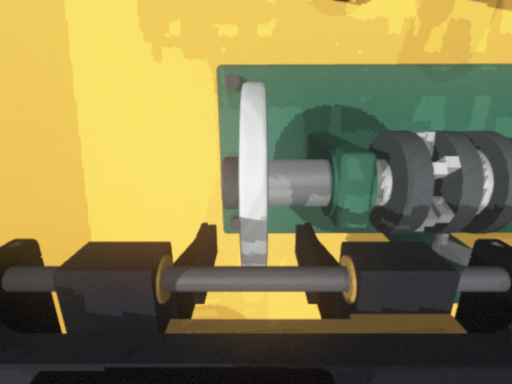

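```bash
python3 -m crank '[{"offset":[0,0,-0.0015],"spin":0},{"offset":[0,0,0],"spin":0},{"offset":[0,0,0],"spin":0},{"offset":[0,0,0],"spin":0},{"offset":[0,0,0],"spin":0}]' 0.01
python3 -c "
from h import *;st()"
```

```text
time_s: 7.7
position: [0.4798, 0.0291, 0.3171]
tcp_rot: [[0.001, 0.991, 0.137], [-0.0, 0.137, -0.991], [-1.0, 0.001, 0.0]]
force: [-0.3, -0.7, -0.1]
opening: 0.204
t 7.7 tcp_w [-0.0292  0.1516  0.3171] F_w [-0.4 -0.6 -0.1] open 0.204
z/y axes w [[1.0, 0.0, 0.001], [0.0, -1.0, 0.0]]
```

```bash
python3 -m crank '[{"offset":[0,0,0],"spin":0},{"offset":[0,0,0],"spin":0},{"offset":[0,0,0],"spin":0}]' 0.01
python3 - <<'E'
from h import *
st()
r=.052
th=np.arange(-.6,.95,.1)
x=r*np.sin(th);z=r*np.cos(th)
for t,a,b in zip(th,np.diff(x),-np.diff(z)): print(round(t,2),'toolx',round(b,4),'tooly',round(a,4))
E
```

```text
time_s: 8.0
position: [0.4801, 0.0282, 0.317]
tcp_rot: [[0.001, 0.99, 0.138], [-0.002, 0.138, -0.99], [-1.0, 0.0, 0.002]]
force: [-0.7, -5.2, 1.8]
opening: 0.154
t 8.0 tcp_w [-0.0292  0.1507  0.317 ] F_w [-1.4 -5.1  1.8] open 0.154
z/y axes w [[1.0, 0.001, 0.0], [0.001, -1.0, 0.002]]
-0.6 toolx -0.0027 tooly 0.0044
-0.5 toolx -0.0023 tooly 0.0047
-0.4 toolx -0.0018 tooly 0.0049
-0.3 toolx -0.0013 tooly 0.005
-0.2 toolx -0.0008 tooly 0.0051
-0.1 toolx -0.0003 tooly 0.0052
-0.0 toolx 0.0003 tooly 0.0052
0.1 toolx 0.0008 tooly 0.0051
0.2 toolx 0.0013 tooly 0.005
0.3 toolx 0.0018 tooly 0.0049
0.4 toolx 0.0023 tooly 0.0047
0.5 toolx 0.0027 tooly 0.0044
0.6 toolx 0.0031 tooly 0.0041
0.7 toolx 0.0035 tooly 0.0038
0.8 toolx 0.0039 tooly 0.0034
```

```bash
python3 -m crank '[{"offset":[-0.0014,0.0022,0],"spin":0},{"offset":[-0.0013,0.0022,0],"spin":0},{"offset":[-0.0012,0.0023,0],"spin":0},{"offset":[-0.0011,0.0024,0],"spin":0},{"offset":[0,0,0],"spin":0}]'
python3 - <<'E'
from h import *
st();c=cap('side');print(lever(c))
cv2.imwrite('pics/s5.png',cv2.resize(c['pixels'][90:330,90:350],None,fx=2.4,fy=2.4,interpolation=2))
E
```

```text
time_s: 8.5
position: [0.4865, 0.0291, 0.3201]
tcp_rot: [[-0.011, 0.99, 0.139], [-0.003, 0.139, -0.99], [-1.0, -0.011, 0.002]]
force: [-4.0, -9.6, -4.6]
opening: 0.157
t 8.5 tcp_w [-0.0226  0.1506  0.3201] F_w [-5.2 -9.  -4.6] open 0.157
z/y axes w [[1.0, 0.003, -0.011], [0.003, -1.0, 0.002]]
(np.int64(229), array([-0.527,  0.417,  0.48 ]))
```

View pics/s5.png

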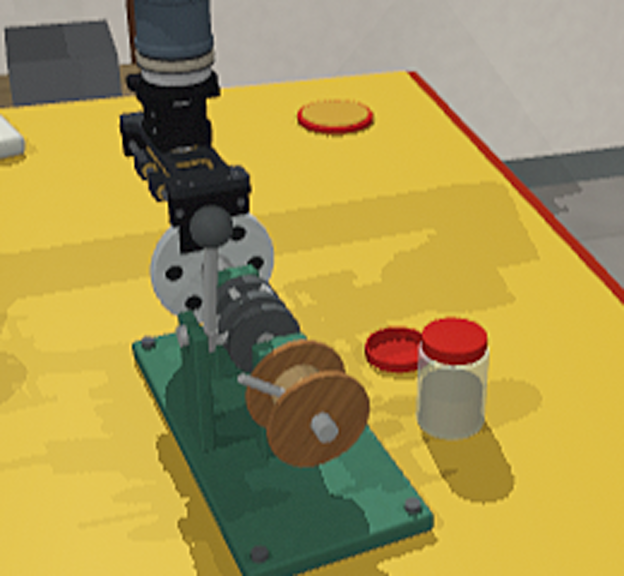

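```bash
sed -i 's/(abs(y)<.1)&(z>.16)/(abs(y+.03)<.06)\&(z>.16)/' h.py
python3 -m crank '[{"offset":[-0.001,0.0024,0],"spin":0},{"offset":[-0.0009,0.0025,0],"spin":0},{"offset":[-0.0007,0.0025,0],"spin":0},{"offset":[-0.0006,0.0025,0],"spin":0},{"offset":[0,0,0],"spin":0}]'
python3 - <<'E'
from h import *
st();c=cap('side');print(lever(c))
cv2.imwrite('pics/s6.png',cv2.resize(c['pixels'][90:330,90:350],None,fx=2.4,fy=2.4,interpolation=2))
E
```

```text
time_s: 9.05
position: [0.4955, 0.0303, 0.3235]
tcp_rot: [[-0.014, 0.99, 0.139], [-0.004, 0.139, -0.99], [-1.0, -0.014, 0.002]]
force: [-7.2, -10.6, 0.3]
opening: 0.158
t 9.05 tcp_w [-0.0136  0.1507  0.3235] F_w [-8.6 -9.5  0.3] open 0.158
z/y axes w [[1.0, 0.003, -0.014], [0.003, -1.0, 0.002]]
(np.int64(151), array([0.4  , 0.439, 0.507]))
```

View pics/s6.png

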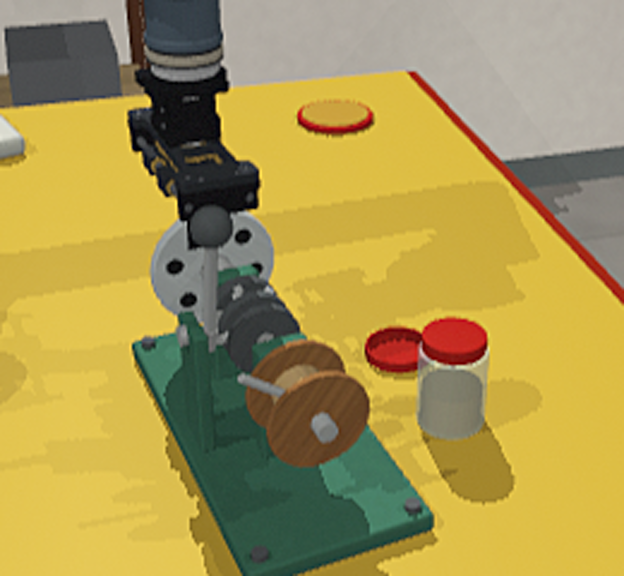

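```bash
python3 -m crank '[{"offset":[-0.0005,0.0026,0],"spin":0},{"offset":[-0.0004,0.0026,0],"spin":0},{"offset":[-0.0002,0.0026,0],"spin":0},{"offset":[-0.0001,0.0026,0],"spin":0},{"offset":[0,0,0],"spin":0},{"offset":[0,0,0],"spin":0}]'
python3 - <<'E'
from h import *
st();c=cap('side');print(lever(c))
cv2.imwrite('pics/s7.png',cv2.resize(c['pixels'][90:330,90:350],None,fx=2.4,fy=2.4,interpolation=2))
E
```

```text
time_s: 9.7
position: [0.5062, 0.0318, 0.3253]
tcp_rot: [[-0.011, 0.99, 0.139], [-0.003, 0.139, -0.99], [-1.0, -0.012, 0.002]]
force: [-6.8, -8.5, 3.5]
opening: 0.159
t 9.7 tcp_w [-0.0028  0.1507  0.3253] F_w [-7.9 -7.5  3.5] open 0.159
z/y axes w [[1.0, 0.002, -0.012], [0.002, -1.0, 0.002]]
(np.int64(153), array([0.411, 0.455, 0.512]))
```

```bash
python3 -m crank '[{"offset":[0,0.0026,0],"spin":0},{"offset":[0.0001,0.0026,0],"spin":0},{"offset":[0,0,0],"spin":0},{"offset":[0,0,0],"spin":0}]'
python3 - <<'E'
from h import *
st();c=cap('side');print(lever(c))
cv2.imwrite('pics/s8.png',cv2.resize(c['pixels'][90:330,90:350],None,fx=2.4,fy=2.4,interpolation=2))
E
```

```text
time_s: 10.15
position: [0.5117, 0.0326, 0.3254]
tcp_rot: [[-0.01, 0.99, 0.139], [-0.003, 0.139, -0.99], [-1.0, -0.01, 0.002]]
force: [-5.1, -8.6, 3.0]
opening: 0.158
t 10.15 tcp_w [0.0028 0.1507 0.3254] F_w [-6.2 -7.8  3. ] open 0.158
z/y axes w [[1.0, 0.002, -0.01], [0.002, -1.0, 0.002]]
(np.int64(109), array([0.67 , 0.718, 0.787]))
```

View pics/s8.png

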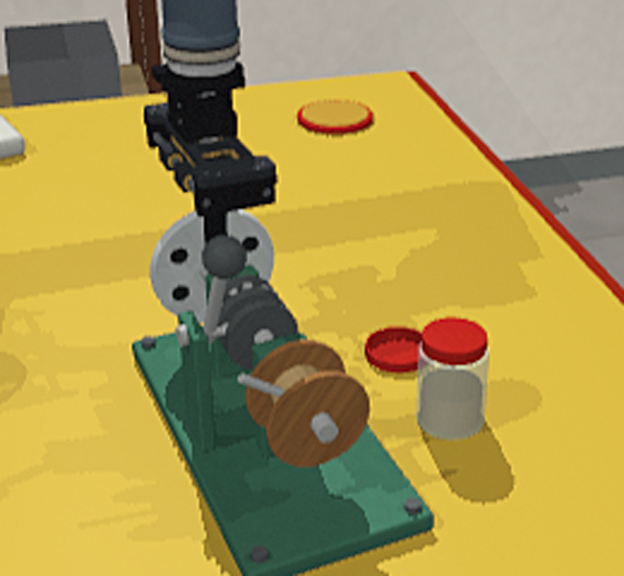

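```bash
python3 -m crank '[{"offset":[0,0,0],"spin":0},{"offset":[0,0,0],"spin":0},{"offset":[0,0,0],"spin":0},{"offset":[0,0,0],"spin":0},{"offset":[0,-0.01,0],"spin":0},{"offset":[0.003,-0.01,0],"spin":0},{"offset":[0.005,-0.012,0],"spin":0},{"offset":[0,0,0],"spin":0},{"offset":[0,0,0],"spin":0}]' 0.04
python3 -c "
from h import *;st()"
```

```text
time_s: 11.1
position: [0.482, 0.0294, 0.3181]
tcp_rot: [[-0.0, 0.991, 0.136], [0.0, 0.136, -0.991], [-1.0, -0.0, -0.0]]
force: [0.9, 0.5, 0.0]
opening: 0.46
t 11.1 tcp_w [-0.027   0.1516  0.3181] F_w [1.  0.4 0. ] open 0.46
z/y axes w [[1.0, -0.0, -0.0], [-0.0, -1.0, -0.0]]
```

```bash
python3 -m crank '[{"offset":[0,0,-0.0003],"spin":0},{"offset":[0,0,0],"spin":0},{"offset":[0,0,0],"spin":0},{"offset":[0,0,0],"spin":0},{"offset":[0,0,0],"spin":0},{"offset":[0,0,0],"spin":0},{"offset":[0,0,0],"spin":0}]' 0.01
cat >> h.py <<'E'
def pinrend(c,a,r0=.05,r1=.072,org=(0,0)):
    t=np.linspace(0,2*np.pi,24); pts=[]
    d=np.array([np.sin(a),0,np.cos(a)]); e1=np.array([np.cos(a),0,-np.sin(a)]); e2=np.array([0,1,0])
    for r in (r0,r1):
        for q in t: pts.append(np.array([0+org[0],-.105+org[1],.11])+d*r+.004*(np.cos(q)*e1+np.sin(q)*e2))
    P=np.array(pts)@RW.T+ORG
    return cv2.convexHull(w2p(c,P).astype(np.float32))
def pin(c):
    W=tow(cloud(c));x,y,z=W[...,0],W[...,1],W[...,2]
    r=np.hypot(x,z-.11)
    m=(r>.05)&(r<.078)&(abs(y+.105)<.014)&(z>.05)
    a=np.arctan2(x[m],z[m]-.11); cen=np.argwhere(m)[:,::-1].mean(0) if m.any() else None
    best=None
    if m.any():
        res=[]
        for t in np.arange(-1.5,1.0,.01):
            h=pinrend(c,t); M=cv2.moments(h); q=np.array([M['m10'],M['m01']])/M['m00']; res.append((np.hypot(*(q-cen)),t))
        best=min(res)
    return m.sum(),np.median(a) if m.any() else None,cen,best
E
python3 - <<'E'
from h import *
st()
c=cap('side');print(lever(c),pin(c))
c=cap('top');print(pin(c))
E
```

```text
time_s: 11.8
position: [0.4829, 0.0287, 0.3182]
tcp_rot: [[0.001, 0.99, 0.138], [-0.003, 0.138, -0.99], [-1.0, 0.001, 0.003]]
force: [-0.3, -6.4, 0.0]
opening: 0.154
t 11.8 tcp_w [-0.0263  0.1508  0.3182] F_w [-1.2 -6.3  0. ] open 0.154
z/y axes w [[1.0, 0.001, 0.001], [0.001, -1.0, 0.003]]
(np.int64(108), array([0.665, 0.725, 0.787])) (np.int64(43), np.float64(-0.8980620917058668), array([193.88372093, 248.93023256]), (np.float64(0.4205048290356188), np.float64(-0.9199999999999995)))
(np.int64(28), np.float64(-0.8742251726899978), array([312.64285714, 250.25      ]), (np.float64(0.08363686343299596), np.float64(-0.8999999999999995)))
```

```bash
python3 -m crank '[{"offset":[-0.0016,0.003,0],"spin":0},{"offset":[-0.0014,0.0031,0],"spin":0},{"offset":[-0.0012,0.0032,0],"spin":0},{"offset":[-0.001,0.0032,0],"spin":0},{"offset":[-0.0008,0.0033,0],"spin":0},{"offset":[-0.0006,0.0033,0],"spin":0},{"offset":[0,0,0],"spin":0}]'
python3 - <<'E'
from h import *
st()
c=cap('side');print(lever(c),pin(c))
E
```

```text
time_s: 12.6
position: [0.4974, 0.0307, 0.3231]
tcp_rot: [[-0.017, 0.99, 0.14], [-0.005, 0.14, -0.99], [-1.0, -0.017, 0.002]]
force: [-10.5, -12.2, 1.4]
opening: 0.16
t 12.6 tcp_w [-0.0117  0.1508  0.3231] F_w [-12.1 -10.6   1.4] open 0.16
z/y axes w [[1.0, 0.003, -0.017], [0.004, -1.0, 0.002]]
(np.int64(112), array([0.659, 0.72 , 0.794])) (np.int64(45), np.float64(-0.8813744807433314), array([194.33333333, 248.66666667]), (np.float64(0.17658494889156914), np.float64(-0.8999999999999995)))
```

```bash
python3 -m crank '[{"offset":[-0.0005,0.0034,0],"spin":0},{"offset":[-0.0003,0.0034,0],"spin":0},{"offset":[-0.0001,0.0034,0],"spin":0},{"offset":[0,0.0034,0],"spin":0},{"offset":[0,0,0],"spin":0}]'
python3 - <<'E'
from h import *
st()
c=cap('side');print(lever(c),pin(c))
cv2.imwrite('pics/s9.png',cv2.resize(c['pixels'][90:330,90:350],None,fx=2.4,fy=2.4,interpolation=2))
E
```

```text
time_s: 13.15
position: [0.5111, 0.0326, 0.3245]
tcp_rot: [[-0.016, 0.99, 0.139], [-0.004, 0.139, -0.99], [-1.0, -0.016, 0.002]]
force: [-10.3, -10.0, 4.9]
opening: 0.16
t 13.15 tcp_w [0.0022 0.1508 0.3245] F_w [-11.6  -8.5   4.9] open 0.16
z/y axes w [[1.0, 0.003, -0.016], [0.003, -1.0, 0.002]]
(np.int64(108), array([0.668, 0.72 , 0.784])) (np.int64(43), np.float64(-0.6594047420301143), array([199.20930233, 243.25581395]), (np.float64(0.11718091324644081), np.float64(-0.6599999999999993)))
```

View pics/s9.png

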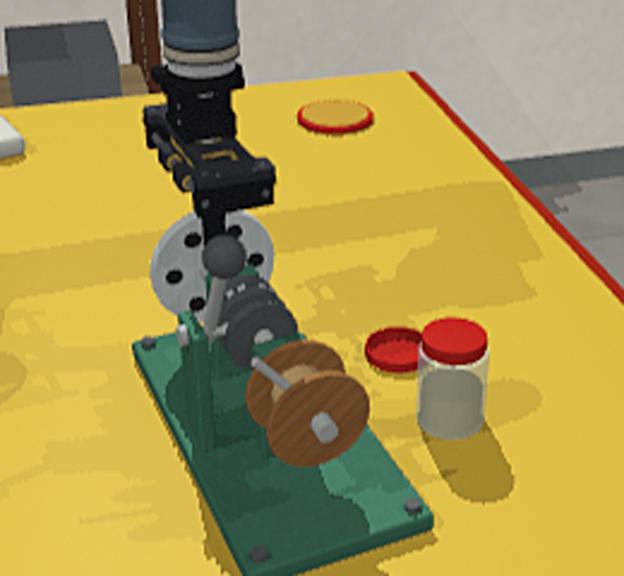

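```bash
python3 -m crank '[{"offset":[0.0003,0.0034,0],"spin":0},{"offset":[0.0006,0.0033,0],"spin":0},{"offset":[0.0008,0.0033,0],"spin":0},{"offset":[0.001,0.0032,0],"spin":0},{"offset":[0.0012,0.0032,0],"spin":0},{"offset":[0.0014,0.0031,0],"spin":0},{"offset":[0,0,0],"spin":0}]'
python3 - <<'E'
from h import *
st()
c=cap('side');print(lever(c),pin(c))
E
```

```text
time_s: 13.9
position: [0.5314, 0.0354, 0.3197]
tcp_rot: [[-0.012, 0.99, 0.139], [-0.004, 0.139, -0.99], [-1.0, -0.012, 0.002]]
force: [-7.7, -9.8, 4.7]
opening: 0.161
t 13.9 tcp_w [0.0227 0.1508 0.3197] F_w [-9.  -8.6  4.7] open 0.161
z/y axes w [[1.0, 0.002, -0.012], [0.002, -1.0, 0.002]]
(np.int64(111), array([0.672, 0.725, 0.791])) (np.int64(43), np.float64(-0.29958224372685177), array([208.46511628, 236.37209302]), (np.float64(0.2348555334595518), np.float64(-0.29999999999999893)))
```

```bash
python3 -m crank '[{"offset":[0.0016,0.003,0],"spin":0},{"offset":[0.0018,0.0029,0],"spin":0},{"offset":[0.002,0.0027,0],"spin":0},{"offset":[0.001,0.0013,0],"spin":0},{"offset":[0,0,0],"spin":0},{"offset":[0,0,0],"spin":0}]'
python3 - <<'E'
from h import *
st()
c=cap('side');print(lever(c),pin(c))
cv2.imwrite('pics/s10.png',cv2.resize(c['pixels'][180:310,150:300],None,fx=4,fy=4,interpolation=2))
c=cap('top');print(pin(c))
cv2.imwrite('pics/t10.png',cv2.resize(c['pixels'][170:290,230:380],None,fx=4,fy=4,interpolation=2))
E
```

```text
time_s: 14.55
position: [0.5414, 0.0368, 0.3136]
tcp_rot: [[-0.01, 0.99, 0.139], [-0.004, 0.138, -0.99], [-1.0, -0.011, 0.002]]
force: [-7.0, -7.2, 6.1]
opening: 0.154
t 14.55 tcp_w [0.0328 0.1508 0.3136] F_w [-7.9 -6.2  6.1] open 0.154
z/y axes w [[1.0, 0.002, -0.011], [0.002, -1.0, 0.002]]
(np.int64(111), array([0.666, 0.722, 0.797])) (np.int64(42), np.float64(-0.09970918948050742), array([214.4047619, 234.       ]), (np.float64(0.09053997058066435), np.float64(-0.08999999999999875)))
(np.int64(15), np.float64(-0.07456988184191939), array([310.93333333, 231.6       ]), (np.float64(0.20901960831834862), np.float64(-0.06999999999999873)))
```

View pics/s10.png

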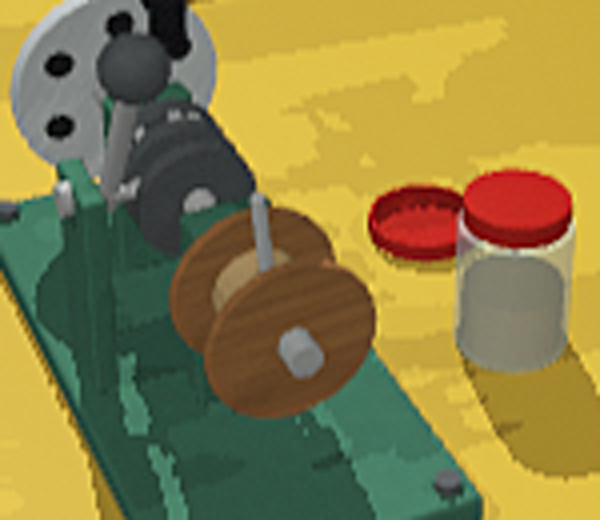

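View pics/t10.png

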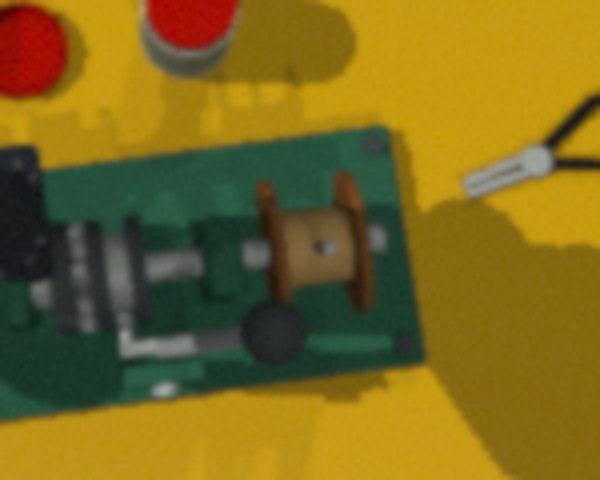

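```bash
python3 -m crank '[{"offset":[0.0012,0.0014,0],"spin":0},{"offset":[0.001,0.0012,0],"spin":0},{"offset":[0,0,0],"spin":0},{"offset":[0,0,0],"spin":0}]'
python3 - <<'E'
from h import *
from scipy.optimize import least_squares
st()
for n in('side','top'):
    c=cap(n);print(n,lever(c),pin(c))
    W=tow(cloud(c));x,y,z=W[...,0],W[...,1],W[...,2];r=np.hypot(x,z-.11)
    for y0,y1 in((-.137,-.125),(-.085,-.074)):
        m=(y>y0)&(y<y1)&(abs(r-.046)<.006)&(z>.12)
        if m.sum()<8: continue
        g=least_squares(lambda q:np.hypot(x[m]-q[0],z[m]-.11-q[1])-.046,[0,0],loss='soft_l1',f_scale=.001);print(' flange',m.sum(),g.x)
    m=(abs(y+.105)<.018)&(abs(r-.024)<.006)&(z>.11)
    g=least_squares(lambda q:np.hypot(x[m]-q[0],z[m]-.11-q[1])-.024,[0,0],loss='soft_l1',f_scale=.001);print(' core',m.sum(),g.x)
    # outline overlays
    big=cv2.resize(c['pixels'],None,fx=6,fy=6,interpolation=2)
    P=[]
    for yy in(-.134,-.127,-.083,-.076):
        t=np.linspace(0,2*np.pi,60);q=np.c_[.046*np.sin(t),0*t+yy,.11+.046*np.cos(t)]@RW.T+ORG
        cv2.polylines(big,[((w2p(c,q)+.5)*6).astype(np.int32)],True,(255,0,0),1)
    h=pinrend(c,0,r0=.024);cv2.polylines(big,[((h+.5)*6).astype(np.int32)],True,(0,0,255),1)
    o=((w2p(c,(np.array([[0,-.105,.14]])@RW.T+ORG))[0])*6).astype(int)
    cv2.imwrite(f'pics/{n}11.png',big[o[1]-250:o[1]+250,o[0]-300:o[0]+300])
E
```

```text
time_s: 15.05
position: [0.544, 0.0371, 0.3115]
tcp_rot: [[-0.01, 0.99, 0.139], [-0.004, 0.138, -0.99], [-1.0, -0.01, 0.002]]
force: [-7.4, -7.8, 7.8]
opening: 0.16
t 15.05 tcp_w [0.0354 0.1508 0.3115] F_w [-8.4 -6.7  7.8] open 0.16
z/y axes w [[1.0, 0.002, -0.01], [0.002, -1.0, 0.002]]
side (np.int64(111), array([0.674, 0.723, 0.79 ])) (np.int64(43), np.float64(-0.042273338368691994), array([216.06976744, 233.13953488]), (np.float64(0.4396874110299904), np.float64(-0.029999999999998694)))
 flange 210 [-2.92416388e-05 -1.99138886e-03]
 flange 176 [-0.00024594 -0.00226343]
 core 68 [0.00084397 0.00037306]
top (np.int64(84), array([0.523, 0.588, 0.624])) (np.int64(12), np.float64(-0.017278635475567468), array([310.83333333, 230.08333333]), (np.float64(0.07408284927378506), np.float64(-0.009999999999998677)))
 flange 112 [ 0.0014239  -0.00098208]
 flange 94 [ 0.00175777 -0.00092029]
 core 252 [ 0.00163879 -0.00017782]
```

View pics/side11.png

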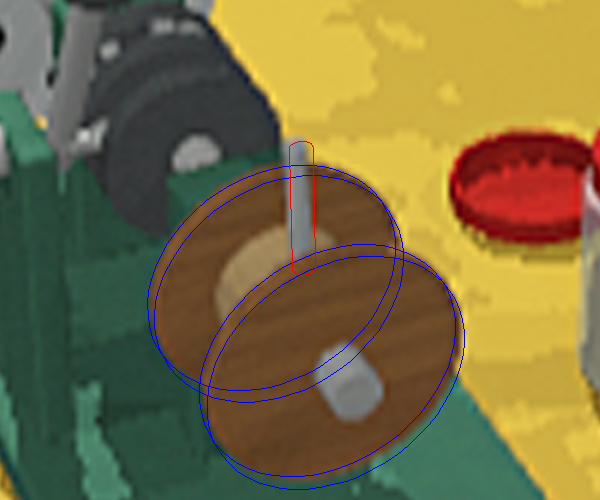

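View pics/top11.png

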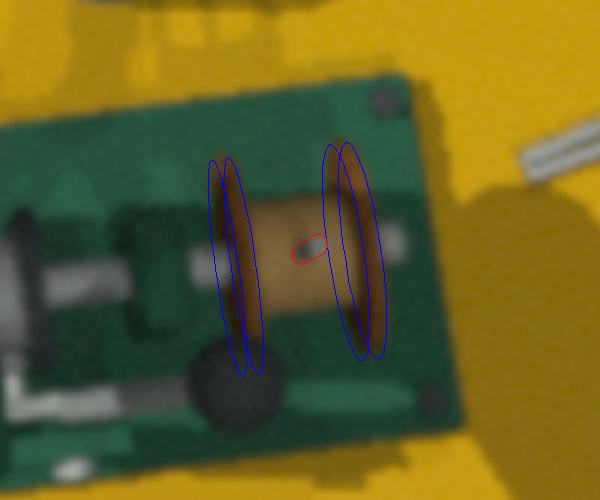

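```bash
python3 -m crank '[{"offset":[0.0008,0.0008,0],"spin":0},{"offset":[0.0007,0.0008,0],"spin":0},{"offset":[0,0,0],"spin":0},{"offset":[0,0,0],"spin":0}]'
cat > m.py <<'E'
from h import *
from scipy.optimize import least_squares
import sys
tag=sys.argv[1];st()
for n in('side','top'):
    c=cap(n);print(n,lever(c),pin(c))
    W=tow(cloud(c));x,y,z=W[...,0],W[...,1],W[...,2];r=np.hypot(x,z-.11)
    # pin axis from image mask relative to frame shifted to locally fitted spool centre
    cx=[0.0003,.0016][n=='top']
    m=(r>.05)&(r<.078)&(abs(y+.105)<.014)&(z>.05)
    cen=np.argwhere(m)[:,::-1].mean(0)
    best=min((np.hypot(*(np.array([M['m10'],M['m01']])/M['m00']-cen)),t) for t in np.arange(-.4,.4,.005) for M in [cv2.moments(pinrend(c,t,org=(cx,0)))])
    print('  corrected',best,'cloud',np.median(np.arctan2(x[m]-cx,z[m]-.11)))
    cv2.imwrite(f'pics/{n}{tag}.png',cv2.resize(c['pixels'][100:320,130:390],None,fx=3,fy=3,interpolation=2))
E
python3 m.py 12
```

```text
time_s: 15.55
position: [0.5456, 0.0374, 0.3102]
tcp_rot: [[-0.01, 0.99, 0.139], [-0.004, 0.138, -0.99], [-1.0, -0.01, 0.002]]
force: [-7.6, -8.5, 8.3]
opening: 0.158
t 15.55 tcp_w [0.037  0.1509 0.3102] F_w [-8.6 -7.4  8.3] open 0.158
z/y axes w [[1.0, 0.002, -0.01], [0.002, -1.0, 0.002]]
side (np.int64(109), array([0.666, 0.724, 0.787])) (np.int64(47), np.float64(-0.01150977230201787), array([217.23404255, 233.06382979]), (np.float64(0.2259626916006718), np.float64(0.010000000000001341)))
  corrected (np.float64(0.22478815151414197), np.float64(0.0050000000000003375)) cloud -0.015911548643488312
top (np.int64(84), array([0.526, 0.591, 0.625])) (np.int64(13), np.float64(0.015362870214590136), array([310.76923077, 229.23076923]), (np.float64(0.11819388117482749), np.float64(0.02000000000000135)))
  corrected (np.float64(0.03777926254958304), np.float64(3.3306690738754696e-16)) cloud -0.0072879527713860335
```

```bash
python3 -m crank '[{"offset":[0,0,0],"spin":0},{"offset":[0,0,0],"spin":0},{"offset":[0,0,0],"spin":0},{"offset":[0,0,0],"spin":0},{"offset":[-0.02,0,0],"spin":0},{"offset":[-0.04,0,0],"spin":0},{"offset":[-0.04,0,0],"spin":0},{"offset":[-0.04,0,0],"spin":0},{"offset":[0,0,-0.03],"spin":0},{"offset":[0,0,-0.03],"spin":0},{"offset":[0,0,0],"spin":0},{"offset":[0,0,0],"spin":0}]' 0.04
python3 m.py 13
```

```text
time_s: 16.85
position: [0.5397, 0.0988, 0.4501]
tcp_rot: [[0.0, 0.99, 0.138], [-0.0, 0.138, -0.99], [-1.0, -0.0, 0.0]]
force: [-0.5, -1.0, 0.3]
opening: 0.463
t 16.85 tcp_w [0.0395 0.2125 0.4501] F_w [-0.6 -0.9  0.3] open 0.463
z/y axes w [[1.0, 0.002, -0.0], [0.002, -1.0, 0.0]]
side (np.int64(111), array([0.664, 0.722, 0.793])) (np.int64(44), np.float64(-0.0007455412614918531), array([217.40909091, 233.02272727]), (np.float64(0.2620310184666674), np.float64(0.02000000000000135)))
  corrected (np.float64(0.22435884350564594), np.float64(0.010000000000000342)) cloud -0.005666816665064651
top (np.int64(83), array([0.53 , 0.588, 0.624])) (np.int64(13), np.float64(0.015691303486899115), array([310.76923077, 229.23076923]), (np.float64(0.11819388117482749), np.float64(0.02000000000000135)))
  corrected (np.float64(0.03777926254958304), np.float64(3.3306690738754696e-16)) cloud -0.007052566179724332
```

View pics/side13.png

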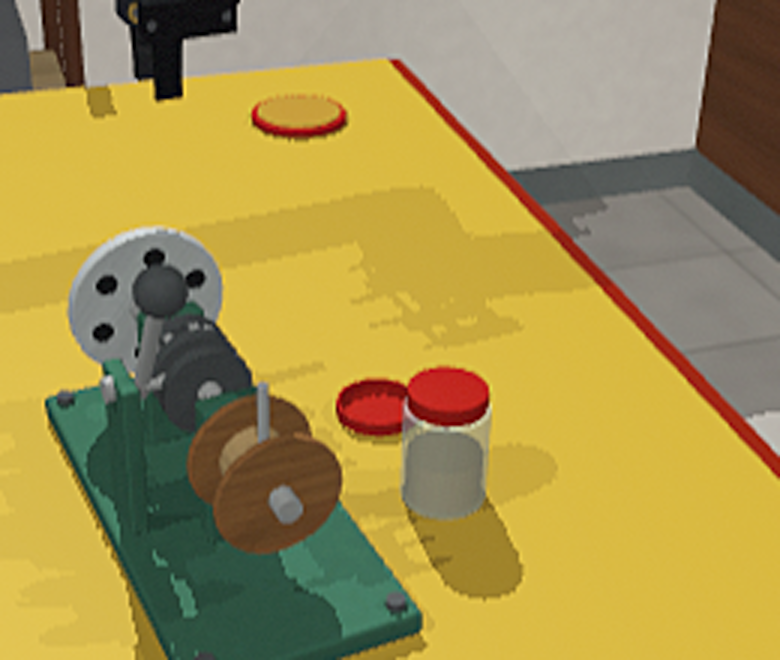

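View pics/top13.png

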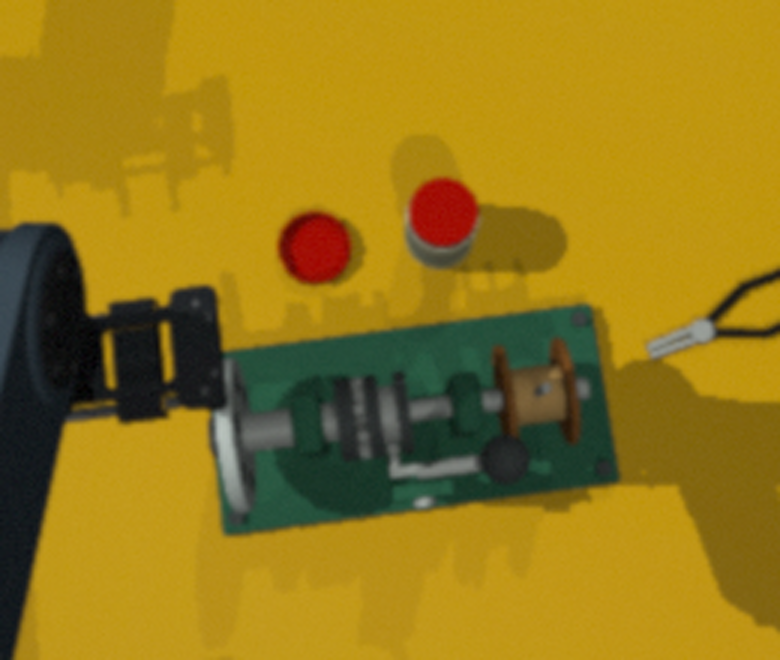

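```bash
python3 - <<'E'
from h import *
from scipy.optimize import least_squares
for n in('side','top'):
    W=tow(cloud(cap(n)));v=W[(abs(W[...,0]+.051)<.03)&(abs(W[...,1]+.055)<.04)&(W[...,2]>.228)&(W[...,2]<.29)]
    g=least_squares(lambda q:np.linalg.norm(v-q,axis=1)-.018,[-.05,-.058,.24],loss='soft_l1',f_scale=.002);q=g.x
    print(n,q,.15+np.arctan2(-q[1],q[2]-.135))
print(bot.hand_in())
E
```

```text
side [-0.05075888 -0.05779834  0.24014543] 0.6526121278946875
top [-0.04950349 -0.05898657  0.23924753] 0.6649168946259058
the job is handed in; nothing more can be done
None
```

The winder is in gear with the catch pin standing straight up. I handed the job in at about 17 s on the robot's clock, with the gripper clear of everything.

**What I did**
- I nudged the lever ball past upright with one finger and let it fall on its own. It stopped tooth on tooth.
- I pinched the handwheel rim and drew its top slowly towards the winder's +x until the teeth dropped in. No backward rocking was needed.
- I re-gripped the rim, turned the wheel in gear until the pin stood upright, then let go and backed off.

**Last checks**
- **Lever:** the ball position gives 0.653 rad (side camera) and 0.665 rad (top camera), against 0.66 fully home.
- **Catch pin:** after letting go, the estimates run from about -0.01 to +0.02 rad.
- **Cameras:** they disagree by about 1.5 mm on where the spool axis lies, so the pin angle is uncertain by about 0.03 rad.
- **Other things:** the spool and sleeve were never touched. The jar, lid and pliers look unmoved in the last pictures; I did not re-measure their positions. The largest wrist force I read was about 16 N.
- **Winder description:** it gives 136 mm to the wheel's inner face, but I measured about 144 mm. I gripped by the measurement.

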